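Hold the desk-height dial at its third click

ROBOT

A 6-joint arm with a two-finger parallel gripper is mounted at the origin on the work surface. World frame = base frame: x ahead of the robot, y to its left, z up, the work surface at z = 0. Lengths are in m, angles in rad, forces in N, time in s.
With the tool pointing down it reaches from about 0.35 to 0.85 m from the base axis. Payload 8.1 kg.
Tool frame: the origin (TCP) lies at the very end of the fingers, on their centre line; the grasp point (between the pads) lies 19 mm behind it; z points along the fingers, y is the line along which they close (so a half turn about z gives the same grasp; the last joint's range is limited). The gripper opens to 93 mm and grips with 3 to 60 N. Pads are 15 mm wide; open, the fingers measure 128 mm over their backs; the gripper's body (75 mm by 188 mm) begins 65 mm behind the grasp point.
Start: joints at [1.115, 0.13, 1.488, -0, 1.523, -0.085], TCP at [0.217, 0.559, 0.219] pointing down, gripper open.
Joint ranges: [-2.96, 2.96], [-0.89, 2.26], [0.02, 2.5], [-1.34, 4.48], [0, 2.73], [-2.66, 2.66]. Speed limits (rad/s): [2.39, 2.39, 2.79, 3.14, 3.14, 3.14].

INTERFACE

Orientations are given as a rotation vector (axis times angle).
In Python, from plant import monitor, eyes, ticket gives the robot as it stands.
- The arm moves only by the tool arm_command, never from a script. Its argument "deltas" is a list that holds one entry, the list of rows, each a list of 6 numbers: the shift along the world's x, y, z in cm, then the turn, a rotation vector about the world's x, y, z in degrees. In form: [[[tx, ty, tz, rx, ry, rz], ...]]. A call has 1 to 12 rows; each row shifts and turns the commanded pose from where the row before left it; what a row does not reach is not made up. A row lasts 1/12 s, in which the tool goes at most 41.7 mm and 7.16 degrees, less where a joint would pass 70% of its speed; a pose out of reach is approached as far as the arm can. A call is refused whole if a number of a shift passes 4.17 or a number of a turn 7.16, either way. A call with a gripper value outside its range is refused whole. "gripper" is the opening, from -1 (shut) to 1 (fully open), set as the call begins (left out, the last holds). The fingers move at their own pace and stop on an object; "squeeze" is the grip in N (left out, the last holds). Time passes only in rows, so rows that do not move let the fingers close. It gives the time, the measured TCP pose, the force, the opening and the grip force at its end, in the units of the state.
- monitor.read_state(): the state, without advancing time (a new reading comes with each control period).
- eyes.read_camera(name): name is "scene" or "top" or "wrist"; returns the picture (420x560x3 uint8, blue, green, red); there is no depth.
- eyes.camera_model(name): a dict with "fx", "fy", "cx", "cy" (pixels), "rvec" (rotation vector, rad) and "tvec" (3), from world to camera coordinates, as OpenCV has them. Camera axes: x right, y down, z forward; pixel columns grow to the right and rows downward; lengths in m; the calibration is good to about 2 mm. A picture is of the moment at which its call begins: read the wrist's pose just before it. camera_model takes no time and is no camera call; for the wrist camera it gives the pose at the moment of the call.
- ticket.close_job(): hands the job in; it is judged then, once.
The state is a dict: "t": time; "q": joint angles; "dq": joint speeds; "joint_torque": joint torques, N m; "tool_pos": TCP position; "orientation": TCP orientation; "force": force on the tool from outside, world axes, zero at the start; "wrist_torque": the same for the moment, N m; "opening": finger opening in m; "gripper_force": force on a finger pad.
Only numpy, scipy, OpenCV 4.12 (cv2) and the standard library are available. Lean on these libraries where they do the work, as an engineer would, in place of code of your own. Each camera call takes 0.05 s, during which the arm holds its last target. There are 200 camera calls.

TASK

Drive the sit-stand desk at full speed from its control console: lift the console's hinged lid by its bar handle until the lid rests open on its stop, then press the lever of the dial inside down past its first two clicks to the third and last one. The dial springs back when let go, so finish with the gripper's fingers still holding the lever down at the third click, the lid still open, and everything else on the desk left where it stands.

Things in the scene. Friction and masses are not known exactly. Their poses are not given: they have to be found in the camera images.
- console: desk-height control console, a fixed grey plastic open-topped box 160 (x) x 240 (y) x 85 mm high with 5 mm walls and floor, covered by the lid. Origin: centre of its underside, on the desk. Its own x axis points from its front (robot side) to the hinge side, y to its left, z up.
- lid (a joint): lid angle in rad about the hinge: 0 shut, 1.85 resting open on its stop (leaning 0.28 rad beyond upright, away from the front). The lid is a white plate 160 x 240 x 7 mm, 0.2 to 0.35 kg; it falls shut if let go below about 1.45 rad and falls open by itself beyond about 1.55 rad. It takes about 1.1 to 2 N at the handle to lift.
- lid_handle (a point): middle of the lid's bar handle, a round aluminium bar 11 mm thick and 111 mm long, parallel to the console's y axis, its axis 35 mm off the lid's outer face and 14 mm behind the lid's front edge, on two posts 85 mm apart. With the lid shut the bar's axis is 128 mm above the desk. Axes as the lid's (x along the lid towards the hinge, z out of its outer face).
- lid_hinge (a point): middle of the lid's hinge line, along the console's y axis at the console's rear upper edge (80 mm behind its centre, 85.5 mm up). The handle bar runs on an arc of 152 mm radius about it, from 146 mm in front and 42 mm above it when shut, up and over the hinge.
- dial_unit: fixed holder of the dial on the console's floor, between two upright grey cheeks (outer faces 52 mm apart in y, top 67 mm above the desk), somewhere along the console's width. Origin: centre of its underside, 5 mm above the desk; axes as the console's. The dial, a black drum of 48 mm diameter, turns on an axis along y 12 mm behind and 53 mm above this origin.
- dial_lever: the turning part: black drum 48 mm across and, on its front, a short lever. Origin: middle of the drum's axis, 58 mm above the desk; axes as the console's when at rest; turns about y.
- press_pad (a point): middle of the upper face of the aluminium pad, 24 (radial) x 36 (y) x 10 mm thick, at the lever's end, centred 46 mm from the dial's axis, to its front. At rest the lever rises 0.33 rad above level towards the pad, this point 78 mm above the desk; at the third click it dips 0.33 rad below level, this point 48 mm above the desk and 3 mm nearer the front.
- dial (a joint): angle of the dial in rad, growing as the lever's end is pressed down: 0 at rest; clicks (shallow notches) at 0.22, 0.44 and 0.66; hard end at 0.74. A spring returns it to 0 from anywhere when it is let go. Pressing at the pad's middle takes about 4 N at the start, up to about 12 N between the second and third clicks and about 10 N to hold there.
- mouse: black computer mouse, 110 x 60 x 36 mm, loose, left of the console. Origin: centre of its underside.
- stapler: black and steel stapler, 140 x 36 x 50 mm, loose, right of the console. Origin: centre of its underside.
- notes: pad of paper notes, 76 x 76 x 22 mm, loose, in front of the console. Origin: centre of its underside.
- tape: grey tape dispenser, 130 x 55 x 78 mm, loose, beside the console towards its rear. Origin: centre of its underside.
- mug: white mug, 80 mm wide and 90 mm high, loose, beside the console towards its rear. Origin: centre of its underside.

How it is judged:
On the way, in this order (a step that is already met when the one before it is completed fails the run):
1. the lid has been lifted and rests open on its stop (value of joint lid above 1.78 rad), for 0.2 s.
2. the fingers have pressed the dial to its third click (value of joint dial above 0.6 rad and contact force between the fingers and dial_lever above 2 N), for 0.3 s.
At the end, for the whole second after the job is handed in: The lid rests open (above 1.78 rad of 1.85), the dial stands at its third click (above 0.60 rad, not moving) and the fingers still press on its lever with more than 2 N (all of step 2 and value of joint lid above 1.78 rad and velocity of joint dial between -0.1 and 0.1 rad/s); the arm keeps its last pose, push and grip.
It fails at once if a loose thing on the desk is pushed more than 30 mm or tipped (distance of any of mouse, stapler, notes, tape, mug from where it was at the start of the episode above 0.03 m or angle between any of mouse, stapler, notes, tape, mug's own z axis and vertical above 0.5 rad).
It also fails if it takes over 48 s, if anything falls off the work surface, if the arm or the gripper's body presses on something with over 40 N, if the wrist force passes 120 N, or if a joint passes its speed limit or range.

## Working session

There is one attempt and no reset: what is moved stays moved. The work goes in short steps, Python scripts to look and compute and a tool call to move; the robot and the scene stay as the last step left them, time stands still between calls to the robot, and variables do not carry over. Pictures are saved under pics/ and viewed, at most 10 in all, crops included, and the job is handed in when it is done.

Besides the shell and the picture viewer there is one more tool, called by a JSON object that holds its "api" and its "payload". arm_command: Moves the arm, as the interface text tells. Its arguments: {"type":"object","properties":{"deltas":{"type":"array"},"gripper":{"type":"number"},"squeeze":{"type":"number"}},"required":["deltas"]}

```bash
mkdir -p pics
cat > h.py <<'E'
import numpy as np, cv2
from plant import monitor, eyes, ticket
def cam(n):
    m=eyes.camera_model(n); R=cv2.Rodrigues(np.array(m['rvec'],float))[0]; t=np.array(m['tvec'],float).ravel()
    return m,R,t
def ray(n,u,v,z):
    m,R,t=cam(n); d=R.T@np.array([(u-m['cx'])/m['fx'],(v-m['cy'])/m['fy'],1]); c=-R.T@t
    return c+d*(z-c[2])/d[2]
def proj(n,p):
    m,R,t=cam(n); q=R@np.array(p)+t; return m['fx']*q[0]/q[2]+m['cx'],m['fy']*q[1]/q[2]+m['cy']
E
python3 - <<'E'
from h import *
for n in ("top","scene"):
    im=eyes.read_camera(n); cv2.imwrite(f'pics/{n}0.png',im)
    m,R,t=cam(n); print(n,m['fx'],-R.T@t,R[2])
print(monitor.read_state())
E
```

```text
top 457.28389229528347 [0.35047017 0.0329595  0.9919516 ] [ 0.21396869  0.03336318 -0.97627061]
scene 397.7862376374741 [ 1.12463361 -0.10166921  0.7424796 ] [-0.68581295  0.17909479 -0.70539751]
{'t': 0.1, 'q': array([ 1.11456523e+00,  1.31070018e-01,  1.48916907e+00, -5.19955788e-05,
        1.52296739e+00, -8.54123675e-02]), 'dq': array([-0.00117115, -0.0002323 , -0.00268546, -0.00100353,  0.0005902 ,
       -0.00104495]), 'joint_torque': array([ 9.05145516e-04, -5.61328089e+01, -4.93106782e+01,  7.70633435e-02,
        2.87664053e-02, -6.57168084e-05]), 'tool_pos': array([0.2172098 , 0.55876488, 0.21770238]), 'orientation': array([-5.79074697e-01, -3.08737311e+00,  2.46412725e-03]), 'force': array([ 0.73038868, -0.35114267, -0.73507701]), 'wrist_torque': array([0.01989672, 0.00139154, 0.0297384 ]), 'gripper_force': 0.0, 'opening': 0.09281311501078508}
```

View pics/top0.png

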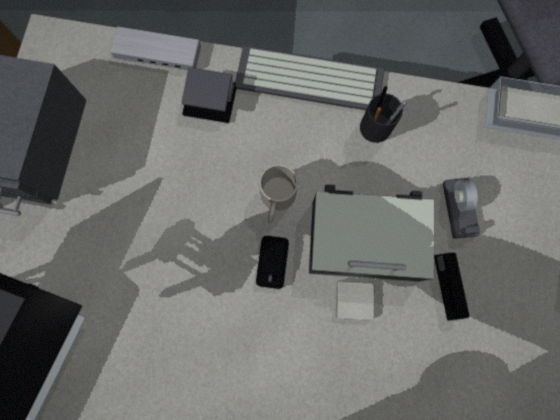

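View pics/scene0.png

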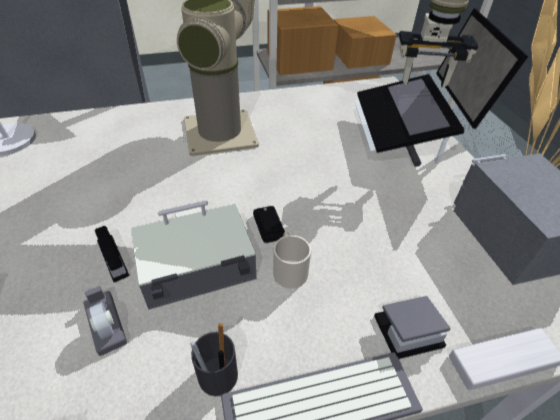

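The top view shows the white lid with corners near (316,194), (433,199), (432,277) and (311,272), and the handle bar from about (349,265) to (405,267). The mouse is at (272,262), the notes at (355,300), the stapler at (452,286), the tape at (463,208) and the mug at (278,188).

Run:
```python
from h import *
im=cv2.imread('pics/top0.png')
c=cv2.resize(im[180:310,300:445],None,fx=5,fy=4.6*5/4.6*0.9,interpolation=cv2.INTER_CUBIC)
c=cv2.resize(im[180:300,300:445],None,fx=5,fy=5,interpolation=cv2.INTER_CUBIC)
cv2.imwrite('pics/crop.png',c)
for p in [(316,194),(433,199),(432,277),(311,272)]: print(ray('top',*p,0.092))
for p in [(349,265),(405,267)]: print(ray('top',*p,0.128))
for p in [(161,215),(207,205)]: print('s',ray('scene',*p,0.128))
```

```text
[ 0.5938886  -0.00612358  0.092     ]
[ 0.6251384  -0.24167329  0.092     ]
[ 0.46811586 -0.25571559  0.092     ]
[ 0.43645779 -0.02112504  0.092     ]
[ 0.4584821  -0.08748091  0.128     ]
[ 0.4731817  -0.19205296  0.128     ]
s [ 0.48064621 -0.18679557  0.128     ]
s [ 0.47176514 -0.08640335  0.128     ]
```

View pics/crop.png

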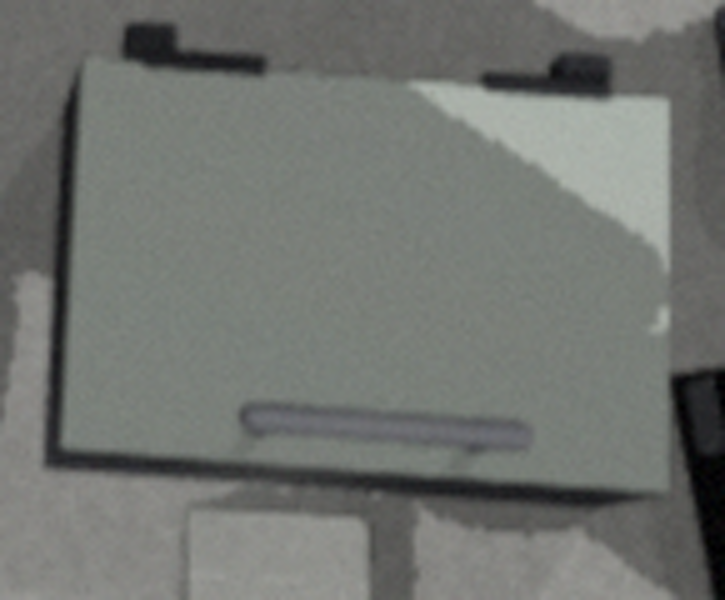

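The crop gives lid corners at (316.8,192), (433.6,199.4), (433.6,278.4) and (312,270), and bar ends at about (348.5,263) and (406,267.2).

```bash
cat >> h.py <<'E'
from scipy.spatial.transform import Rotation as Ro
E
python3 - <<'E'
from h import *
P=[ray('top',*p,0.0925) for p in [(316.8,192),(433.6,199.4),(433.6,278.4),(312,270)]]
for p in P: print(p.round(4))
c=sum(P)/4; yv=(P[0]-P[1]+P[3]-P[2]); xv=P[0]-P[3]+P[1]-P[2]
a1=np.degrees(np.arctan2(-yv[0],yv[1])); a2=np.degrees(np.arctan2(xv[1],xv[0])); print('centre',c,'yaw',a1,a2,np.linalg.norm(yv)/2,np.linalg.norm(xv)/2)
for n,ps in (('top',[(348.5,263),(406,267.2)]),('scene',[(161,214),(207,206)])):
    a,b=[ray(n,*p,.128) for p in ps]; print(n,a,b,(a+b)/2, np.linalg.norm(a-b))
for nm,p,z in [('mouse',(272,262),.036),('notes',(355,300),.022),('stap',(452,286),.05),('tape',(463,208),.05),('mug',(278,185),.09)]: print(nm,ray('top',*p,z).round(3))
q=monitor.read_state()['orientation']; print(Ro.from_rotvec(q).as_matrix().round(3))
E
```

```text
[ 0.5982 -0.007   0.0925]
[ 0.6244 -0.2428  0.0925]
[ 0.4659 -0.2589  0.0925]
[ 0.4406 -0.0224  0.0925]
centre [ 0.5322597  -0.13279335  0.0925    ] yaw 6.2202387943800534 5.685494107848756 0.23753130555584043 0.15881280597144284
top [ 0.46204917 -0.08601981  0.128     ] [ 0.47313682 -0.19395485  0.128     ] [ 0.467593   -0.13998733  0.128     ] 0.10850304330426286
scene [ 0.47754707 -0.18666424  0.128     ] [ 0.47495768 -0.08679431  0.128     ] [ 0.47625237 -0.13672927  0.128     ] 0.09990349436033438
mouse [0.448 0.059 0.036]
notes [ 0.402 -0.125  0.022]
stap [ 0.463 -0.311  0.05 ]
tape [ 0.63  -0.319  0.05 ]
mug [0.6   0.073 0.09 ]
[[-0.932  0.362 -0.001]
 [ 0.362  0.932 -0.001]
 [ 0.    -0.002 -1.   ]]
```

{"api": "arm_command", "payload": {"deltas": [[[1.04,-2.91,0.2,0,0,-2.6],[1.04,-2.91,0.2,0,0,-2.6],[1.04,-2.91,0.2,0,0,-2.6],[1.04,-2.91,0.2,0,0,-2.6],[1.04,-2.91,0.2,0,0,-2.6],[1.04,-2.91,0.2,0,0,-2.6],[1.04,-2.91,0.2,0,0,-2.6],[1.04,-2.91,0.2,0,0,-2.6],[1.04,-2.91,0.2,0,0,-2.6],[1.04,-2.91,0.2,0,0,-2.6],[1.04,-2.91,0.2,0,0,-2.6],[1.04,-2.91,0.2,0,0,-2.6]]], "gripper": 0.2}}

```text
t: 1.1
tool_pos: [0.3421, 0.2086, 0.2424]
orientation: [-1.391, -2.817, 0.0]
force: [1.4, -0.2, 0.0]
opening: 0.0557
gripper_force: 0.0
```

{"api": "arm_command", "payload": {"deltas": [[[1.04,-2.91,0,0,0,-2.6],[1.04,-2.91,0,0,0,-2.6],[1.04,-2.91,0,0,0,-2.6],[1.04,-2.91,0,0,0,-2.6],[1.04,-2.91,0,0,0,-2.6],[1.04,-2.91,0,0,0,-2.6],[1.04,-2.91,0,0,0,-2.6],[1.04,-2.91,0,0,0,-2.6],[1.04,-2.91,0,0,0,-2.6],[1.04,-2.91,0,0,0,-2.6],[1.04,-2.91,0,0,0,-2.6],[1.04,-2.91,0,0,0,-2.6],[0,0,0,0,0,0],[0,0,0,0,0,0]]]}}

```text
schema error: expected 1 to 12 rows
```

{"api": "arm_command", "payload": {"deltas": [[[1.04,-2.91,0,0,0,-2.6],[1.04,-2.91,0,0,0,-2.6],[1.04,-2.91,0,0,0,-2.6],[1.04,-2.91,0,0,0,-2.6],[1.04,-2.91,0,0,0,-2.6],[1.04,-2.91,0,0,0,-2.6],[1.04,-2.91,0,0,0,-2.6],[1.04,-2.91,0,0,0,-2.6],[1.04,-2.91,0,0,0,-2.6],[1.04,-2.91,0,0,0,-2.6],[1.04,-2.91,0,0,0,-2.6],[1.04,-2.91,0,0,0,-2.6]]]}}

```text
t: 2.1
tool_pos: [0.467, -0.1407, 0.2422]
orientation: [-2.097, -2.338, 0.0]
force: [-0.4, 0.9, 0.7]
opening: 0.0557
gripper_force: 0.0
```

Run:
```python
from h import *
im=eyes.read_camera('wrist'); cv2.imwrite('pics/w1.png',im)
s=monitor.read_state(); print(s['tool_pos'],Ro.from_rotvec(s['orientation']).as_matrix().round(3), s['force'],s['opening'])
for y in (-.054,.054):
    p=np.array([.4675,-.140,.128])+y*np.array([-.1045,.9945,0]); print(proj('wrist',p))
```

```text
[ 0.46793609 -0.14505581  0.24182492] [[-0.103  0.995 -0.   ]
 [ 0.995  0.103 -0.002]
 [-0.002 -0.001 -1.   ]] [-4.11353098 -2.56363381  0.4115699 ] 0.05550096991564338
(np.float64(280.3305105488558), np.float64(254.38260129549514))
(np.float64(280.12835915118205), np.float64(132.90921029210085))
```

View pics/w1.png

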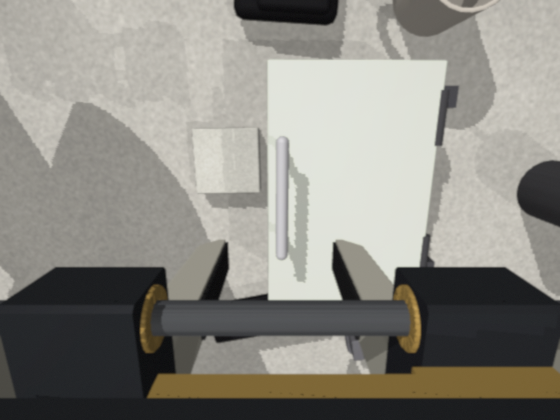

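The wrist view shows the bar vertical at column 282, rows 136 to 260, midway between the fingers, within a few mm of the prediction. I'm descending and gripping.

{"api": "arm_command", "payload": {"deltas": [[[0,0,-2.2,0,0,0],[0,0,-2.2,0,0,0],[0,0,-2.2,0,0,0],[0,0,-2.2,0,0,0],[0,0,-2.2,0,0,0],[0,0,-1.2,0,0,0],[0,0,-0.8,0,0,0],[0,0,0,0,0,0]]]}}

```text
t: 2.82
tool_pos: [0.4658, -0.1387, 0.1109]
orientation: [-2.093, -2.339, 0.002]
force: [0.3, -0.6, 0.8]
opening: 0.0559
gripper_force: 0.0
```

{"api": "arm_command", "payload": {"deltas": [[[0,0,0,0,0,0],[0,0,0,0,0,0],[0,0,0,0,0,0],[0,0,0,0,0,0],[0,0,0,0,0,0],[0,0,0,0,0,0],[0,0,0,0,0,0],[0,0,0,0,0,0]]], "gripper": -1, "squeeze": 12}}

```text
t: 3.48
tool_pos: [0.4683, -0.1391, 0.1131]
orientation: [2.093, 2.339, 0.003]
force: [5.8, 0.7, -3.5]
opening: 0.0104
gripper_force: 12.0
```

Run:
```python
import numpy as np
f=np.radians(np.linspace(16,120,31)); x=-15.2*np.cos(f); z=15.2*np.sin(f)
for i in range(30): print([round((x[i+1]-x[i])*.9945,2),round((x[i+1]-x[i])*.1045,2),round(z[i+1]-z[i],2),0,0,0],end=', ')
```

```text
[np.float64(0.28), np.float64(0.03), np.float64(0.88), 0, 0, 0], [np.float64(0.33), np.float64(0.03), np.float64(0.86), 0, 0, 0], [np.float64(0.38), np.float64(0.04), np.float64(0.84), 0, 0, 0], [np.float64(0.43), np.float64(0.05), np.float64(0.81), 0, 0, 0], [np.float64(0.48), np.float64(0.05), np.float64(0.78), 0, 0, 0], [np.float64(0.53), np.float64(0.06), np.float64(0.75), 0, 0, 0], [np.float64(0.57), np.float64(0.06), np.float64(0.72), 0, 0, 0], [np.float64(0.61), np.float64(0.06), np.float64(0.68), 0, 0, 0], [np.float64(0.65), np.float64(0.07), np.float64(0.64), 0, 0, 0], [np.float64(0.69), np.float64(0.07), np.float64(0.6), 0, 0, 0], [np.float64(0.72), np.float64(0.08), np.float64(0.56), 0, 0, 0], [np.float64(0.76), np.float64(0.08), np.float64(0.52), 0, 0, 0], [np.float64(0.79), np.float64(0.08), np.float64(0.47), 0, 0, 0], [np.float64(0.81), np.float64(0.09), np.float64(0.42), 0, 0, 0], [np.float64(0.84), np.float64(0.09), np.float64(0.37), 0, 0, 0], [np.float64(0.86), np.float64(0.09), np.float64(0.32), 0, 0, 0], [np.float64(0.88), np.float64(0.09), np.float64(0.27), 0, 0, 0], [np.float64(0.89), np.float64(0.09), np.float64(0.21), 0, 0, 0], [np.float64(0.9), np.float64(0.09), np.float64(0.16), 0, 0, 0], [np.float64(0.91), np.float64(0.1), np.float64(0.1), 0, 0, 0], [np.float64(0.91), np.float64(0.1), np.float64(0.05), 0, 0, 0], [np.float64(0.91), np.float64(0.1), np.float64(-0.01), 0, 0, 0], [np.float64(0.91), np.float64(0.1), np.float64(-0.06), 0, 0, 0], [np.float64(0.91), np.float64(0.1), np.float64(-0.12), 0, 0, 0], [np.float64(0.9), np.float64(0.09), np.float64(-0.17), 0, 0, 0], [np.float64(0.89), np.float64(0.09), np.float64(-0.23), 0, 0, 0], [np.float64(0.87), np.float64(0.09), np.float64(-0.28), 0, 0, 0], [np.float64(0.85), np.float64(0.09), np.float64(-0.33), 0, 0, 0], [np.float64(0.83), np.float64(0.09), np.float64(-0.39), 0, 0, 0], [np.float64(0.81), np.float64(0.08), np.float64(-0.44), 0, 0, 0],
```

{"api": "arm_command", "payload": {"deltas": [[[0.28,0.03,0.88,0,0,0],[0.33,0.03,0.86,0,0,0],[0.38,0.04,0.84,0,0,0],[0.43,0.05,0.81,0,0,0],[0.48,0.05,0.78,0,0,0],[0.53,0.06,0.75,0,0,0],[0.57,0.06,0.72,0,0,0],[0.61,0.06,0.68,0,0,0],[0.65,0.07,0.64,0,0,0],[0.69,0.07,0.6,0,0,0]]]}}

```text
t: 4.32
tool_pos: [0.5164, -0.1341, 0.1884]
orientation: [-2.094, -2.34, 0.002]
force: [-1.3, -2.1, -1.4]
opening: 0.0103
gripper_force: 12.0
```

Forces are low and the path is tracking, so I'm continuing the arc.

{"api": "arm_command", "payload": {"deltas": [[[0.72,0.08,0.56,0,0,0],[0.76,0.08,0.52,0,0,0],[0.79,0.08,0.47,0,0,0],[0.81,0.09,0.42,0,0,0],[0.84,0.09,0.37,0,0,0],[0.86,0.09,0.32,0,0,0],[0.88,0.09,0.27,0,0,0],[0.89,0.09,0.21,0,0,0],[0.9,0.09,0.16,0,0,0],[0.91,0.1,0.1,0,0,0]]]}}

```text
t: 5.15
tool_pos: [0.6007, -0.1253, 0.2232]
orientation: [2.095, 2.341, -0.0]
force: [-1.6, -1.1, 0.5]
opening: 0.0106
gripper_force: 12.0
```

{"api": "arm_command", "payload": {"deltas": [[[0.91,0.1,0.05,0,0,0],[0.91,0.1,-0.01,0,0,0],[0.91,0.1,-0.06,0,0,0],[0.91,0.1,-0.12,0,0,0],[0.9,0.09,-0.17,0,0,0],[0.89,0.09,-0.23,0,0,0],[0.87,0.09,-0.28,0,0,0],[0.85,0.09,-0.33,0,0,0],[0.83,0.09,-0.39,0,0,0],[0.81,0.08,-0.44,0,0,0],[0,0,0,0,0,0]]]}}

```text
t: 6.07
tool_pos: [0.6895, -0.1156, 0.2014]
orientation: [2.094, 2.341, 0.001]
force: [2.1, -2.1, 0.7]
opening: 0.0104
gripper_force: 12.0
```

Run:
```python
from h import *
im=eyes.read_camera('scene'); cv2.imwrite('pics/s2.png',im)
im=eyes.read_camera('top'); cv2.imwrite('pics/t2.png',im)
```

```text
(no output)
```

View pics/s2.png

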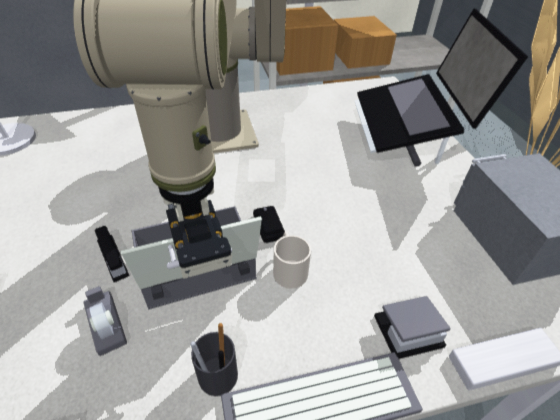

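The scene view shows the lid past upright, still held by the gripper, and the loose items haven't moved. I'm releasing slightly and lifting straight up.

{"api": "arm_command", "payload": {"deltas": [[[0,0,0,0,0,0],[0,0,0,0,0,0],[0.2,0,0,0,0,0],[0.2,0,0,0,0,0],[0,0,1.0,0,0,0],[0,0,1.5,0,0,0],[0,0,2,0,0,0],[0,0,2,0,0,0],[0,0,2,0,0,0],[0,0,2,0,0,0],[0,0,1,0,0,0]]], "gripper": -0.5}}

```text
t: 7.08
tool_pos: [0.6927, -0.116, 0.3219]
orientation: [2.092, 2.338, 0.003]
force: [0.6, -0.0, 0.6]
opening: 0.023
gripper_force: 0.0
```

{"api": "arm_command", "payload": {"deltas": [[[-3,-0.3,0,0,0,7],[-3,-0.3,0,0,0,7],[-3,-0.3,0,0,0,7],[-3,-0.3,0,0,0,7],[-3,-0.3,0,0,0,7],[-3,-0.3,0,0,0,7],[-3,-0.3,0,0,0,7],[-3,-0.3,0,0,0,7],[-3,-0.3,0,0,0,7],[-3,-0.3,0,0,0,7],[0,0,0,0,0,7],[0,0,0,0,0,7]]], "gripper": -1}}

```text
t: 8.08
tool_pos: [0.3908, -0.1461, 0.3183]
orientation: [-0.017, 3.14, -0.002]
force: [0.5, 0.8, 0.7]
opening: 0.0005
gripper_force: 0.0
```

Run:
```python
from h import *
s=monitor.read_state(); print(s['tool_pos'],Ro.from_rotvec(s['orientation']).as_matrix().round(3),s['q'].round(2))
m,R,t=cam('wrist'); print(m['fx'],-R.T@t,R.round(3).tolist(),t.tolist(),m['cx'],m['cy'])
im=eyes.read_camera('wrist'); cv2.imwrite('pics/w3.png',im)
im=eyes.read_camera('scene'); cv2.imwrite('pics/s3.png',im)
im=eyes.read_camera('top'); cv2.imwrite('pics/t3.png',im)
```

```text
[ 0.39083303 -0.14609586  0.31825431] [[-1.    -0.011  0.002]
 [-0.011  1.    -0.001]
 [-0.002 -0.001 -1.   ]] [-0.48 -0.4   1.79 -0.    1.75 -2.06]
332.03170395505725 [ 0.31825826 -0.1464732   0.48425686] [[-0.011, 1.0, -0.001], [0.965, 0.011, 0.263], [0.263, 0.002, -0.965]] [0.150544328626475, -0.43264538644612643, 0.3839294179630012] 280.0048501281701 206.30006877819474
```

View pics/w3.png

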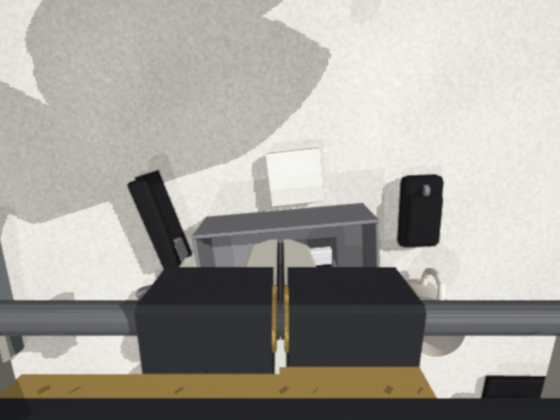

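The wrist view shows the open box, with a light pad at about (320,256), left of the console's middle. The fingers hide part of it, so I'm checking the other views.

Run:
```python
from h import *
a=cv2.resize(cv2.imread('pics/s3.png')[180:310,110:290],None,fx=4,fy=4)[:300*2-80,:]
t=cv2.imread('pics/t3.png'); w=cv2.imread('pics/w3.png')
b=np.hstack([cv2.resize(t[180:290,300:445],(400,300)),cv2.resize(w[200:275,270:390],None,fx=3.3,fy=4,interpolation=cv2.INTER_CUBIC)[:300,:396]])
s=cv2.resize(cv2.imread('pics/s3.png')[190:310,110:280],(425,300))
s=np.hstack([s,np.zeros((300,b.shape[1]-425,3),np.uint8)])
cv2.imwrite('pics/c3.png',np.vstack([b,s]))
```

```text
(no output)
```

View pics/c3.png

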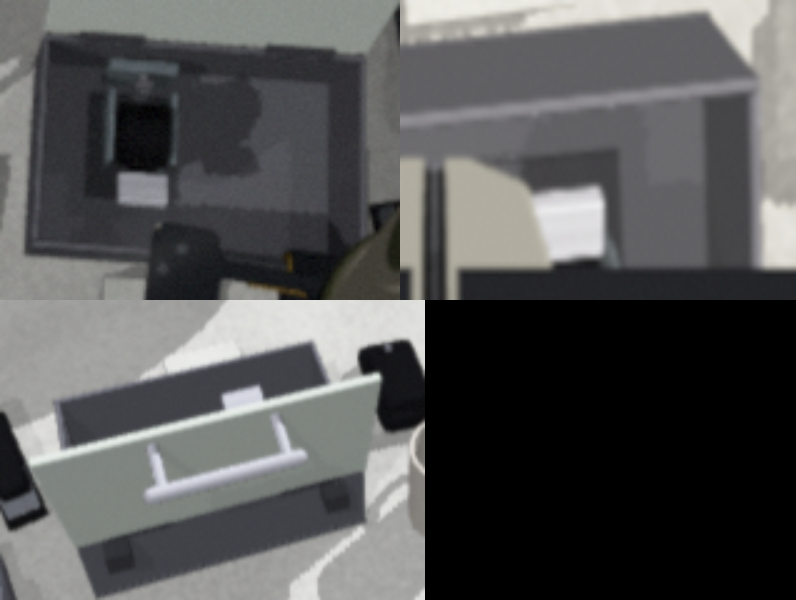

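The top crop shows the bright pad at crop (117–168, 172–206), about pixel (351.6, 249.3), in front of the black drum. The lid is resting open.

Run:
```python
from h import *
t=cv2.imread('pics/t3.png'); g=cv2.cvtColor(t,cv2.COLOR_BGR2GRAY)
sub=g[238:260,338:366]; m=(sub>130).astype(np.uint8)
n,l,st,ce=cv2.connectedComponentsWithStats(m); print(st.tolist(),ce.round(1).tolist())
ex=np.array([.9945,.1045,0]); ey=np.array([-.1045,.9945,0]); C=np.array([.533,-.135,0])
i=1+np.argmax(st[1:,4]); u,v=ce[i]+[338,238]
p=ray('top',u,v,.078); print('pad',p,'console',(p-C)@ex,(p-C)@ey)
# bar & console rim check from top: front corners of rim
for q in [(36,248),(362,258),(362,58),(46,38)]:
    r=ray('top',300+q[0]/2.759,180+q[1]/2.727,.085); print((r-C)@ex,(r-C)@ey)
# wrist: right edge column of pad, top-edge
mw,R,tt=cam('wrist')
for uv in [(270+605/3.3-400/3.3,200+187/4),(270+203/3.3,200+258/4)]:
    r=ray('wrist',*uv,.078); print('w',uv,r,(r-C)@ex,(r-C)@ey)
```

```text
[[0, 0, 28, 22, 450], [5, 6, 17, 11, 166]] [[13.5, 10.3], [13.4, 11.1]]
pad [ 0.49715321 -0.09472077  0.078     ] console -0.031440448983947315 0.04380368663108206
-0.08113221655893621 0.11892830836960495
-0.07188619170579724 -0.11404941001392865
0.07733751464236428 -0.1143877040477895
0.07610852797541558 0.11993688061462375
w (332.1212121212121, 246.75) [ 0.48416095 -0.07734342  0.078     ] -0.04254532383761056 0.06244314834304764
w (331.5151515151515, 264.5) [ 0.50944507 -0.07703979  0.078     ] -0.017368538987980096 0.060102918675631015
```

{"api": "arm_command", "payload": {"deltas": [[[1.31,0.64,-1.0,0,0,0.7],[1.31,0.64,-1.0,0,0,0.7],[1.31,0.64,-1.0,0,0,0.7],[1.31,0.64,-1.0,0,0,0.7],[1.31,0.64,-1.0,0,0,0.7],[1.31,0.64,-1.0,0,0,0.7],[1.31,0.64,-2.5,0,0,0.7],[1.31,0.64,-2.5,0,0,0.5],[0,0,-3,0,0,0],[0,0,-3,0,0,0],[0,0,-2.6,0,0,0],[0,0,0,0,0,0]]], "gripper": -1, "squeeze": 20}}

```text
t: 9.23
tool_pos: [0.4929, -0.0931, 0.115]
orientation: [0.151, -3.128, -0.005]
force: [-0.9, -0.3, -1.4]
opening: 0.0003
gripper_force: 0.0
```

Run:
```python
from h import *
P=[]
for n in ('wrist','scene','top'):
    im=eyes.read_camera(n); cv2.imwrite(f'pics/{n}4.png',im); s=monitor.read_state(); P.append(s['tool_pos'])
print(np.array(P).round(4),Ro.from_rotvec(s['orientation']).as_matrix().round(3).tolist(),s['force'])
w=cv2.imread('pics/wrist4.png'); t=cv2.imread('pics/top4.png'); s=cv2.imread('pics/scene4.png')
b=np.hstack([cv2.resize(t[180:290,300:445],(400,300)),cv2.resize(s[150:310,110:300],(400,300))])
cv2.imwrite('pics/c4.png',np.vstack([b,cv2.resize(w[150:330,100:460],(800,300))]))
```

```text
[[ 0.4944 -0.0936  0.1182]
 [ 0.4961 -0.0943  0.1209]
 [ 0.4974 -0.0947  0.1226]] [[-0.995, -0.098, 0.001], [-0.098, 0.995, -0.0], [-0.001, -0.0, -1.0]] [0.32557655 0.34552984 1.0686544 ]
```

View pics/c4.png

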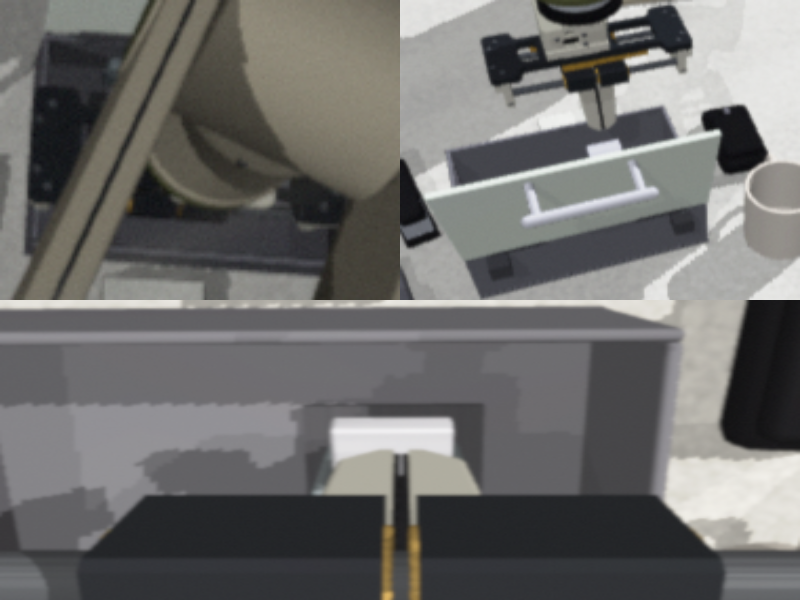

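The fingers are above the pad, with the pad centre about 3 mm to the right of the finger centre line. I'll shift slightly and start pressing.

{"api": "arm_command", "payload": {"deltas": [[[0,-0.25,0,0,0,0],[0,0,-1,0,0,0],[0,0,-1,0,0,0],[0,0,-1,0,0,0],[0,0,-0.5,0,0,0],[0,0,-0.5,0,0,0],[0,0,-0.3,0,0,0],[0,0,0,0,0,0],[0,0,0,0,0,0],[0,0,0,0,0,0]]]}}

```text
t: 10.22
tool_pos: [0.4968, -0.0972, 0.0786]
orientation: [0.158, -3.138, 0.0]
force: [-3.6, 0.5, 4.6]
opening: 0.0007
gripper_force: 2.2
```

{"api": "arm_command", "payload": {"deltas": [[[0,0,-0.3,0,0,0],[-0.05,0,-0.3,0,0,0],[-0.05,0,-0.3,0,0,0],[-0.1,0,-0.3,0,0,0],[0,0,-0.3,0,0,0],[0,0,-0.3,0,0,0],[0,0,-0.3,0,0,0],[0,0,0,0,0,0],[0,0,0,0,0,0]]]}}

```text
t: 10.97
tool_pos: [0.4952, -0.0976, 0.0583]
orientation: [-0.158, 3.137, -0.001]
force: [-5.5, -0.9, 9.6]
opening: 0.0006
gripper_force: 4.8
```

{"api": "arm_command", "payload": {"deltas": [[[0,0,-0.25,0,0,0],[0,0,-0.25,0,0,0],[0,0,-0.25,0,0,0],[0,0,-0.25,0,0,0],[0,0,-0.1,0,0,0],[0,0,0,0,0,0],[0,0,0,0,0,0],[0,0,0,0,0,0],[0,0,0,0,0,0],[0,0,0,0,0,0],[0,0,0,0,0,0]]]}}

```text
t: 11.88
tool_pos: [0.4963, -0.0976, 0.0481]
orientation: [-0.157, 3.135, -0.002]
force: [-3.0, 0.1, 11.9]
opening: 0.0006
gripper_force: 5.8
```

Run:
```python
from h import *
for n in ('wrist','scene'):
    im=eyes.read_camera(n); cv2.imwrite(f'pics/{n}5.png',im); s=monitor.read_state(); print(s['t'],s['tool_pos'].round(4),s['force'].round(1))
w=cv2.imread('pics/wrist5.png'); s=cv2.imread('pics/scene5.png')
cv2.imwrite('pics/c5.png',np.vstack([cv2.resize(s[150:310,100:313],(400,300)),cv2.resize(w[200:260,240:320],(400,300))]))
```

```text
11.9333 [ 0.4963 -0.0976  0.0482] [-3.2  0.3 11.1]
11.9833 [ 0.4963 -0.0976  0.0481] [-2.8 -0.1 11.3]
```

View pics/c5.png

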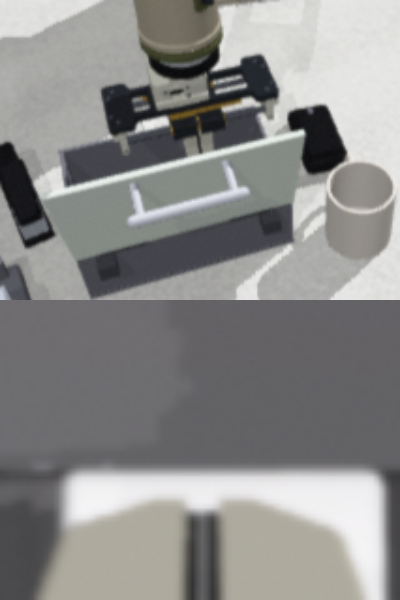

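The tip is steady at z = 48 mm with an 11 N push, the fingers are on the pad, the lid is open and nothing has shifted. I'm handing it in.

```bash
python3 -c "
from h import *
print(ticket.close_job())"
```

```text
the job is handed in; nothing more can be done
None
```

I opened the lid onto its stop and handed the job in with the closed fingers still pressing the lever at about 11 N. The fingertip height of 48 mm puts the dial at its third click. I saw nothing else on the desk move, and the handover gave no verdict.

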